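Prop the mirror cabinet's door ajar with its stay

ROBOT

A 6-joint arm with a two-finger parallel gripper is mounted at the origin on the work surface. World frame = base frame: x ahead of the robot, y to its left, z up, the work surface at z = 0. Lengths are in m, angles in rad, forces in N, time in s.
With the tool pointing down it reaches from about 0.275 to 0.825 m from the base axis. Payload 4.9 kg.
Tool frame: the origin (TCP) lies midway between the tips of the shut fingers; the grasp point (between the pads) lies 19 mm behind it (grip_point_offset is the distance from the TCP to the grasp point, in m); z points along the fingers, x is the direction in which the jaws open and shut, and the axes are right-handed (so a half turn about z gives the same grasp; the last joint's range is limited). The gripper opens to 85 mm and grips with 20 to 120 N. Pads are 22 mm wide; open, the fingers measure 114 mm over their backs; the gripper's body (76 mm by 85 mm) begins 54 mm behind the grasp point. The pads swing forward as they close: fully open they stand 13 mm farther back than shut.
Start: joints at [-1.481, 0.326, -0.193, 1.052, 0, 1.437], TCP at [0.122, -0.536, 0.231] pointing down, gripper open.
Joint ranges: [-2.65, 2.65], [-0.97, 1.79], [-1.3, 1.35], [-1.93, 2.1], [-1.47, 1.37], [-3.14, 3.14]. Speed limits (rad/s): [2.57, 2.57, 3.14, 3.14, 3.14, 3.14].

INTERFACE

Orientations are given as a rotation vector (axis times angle).
In Python, from cell import * gives the robot as it stands. Calls block until the motion is done:
- movep(position, orientation): joint-space move of the TCP to a pose.
- move_l(position, velocity=0.15, rot=None, until_force=None): straight line of the TCP; rot=None keeps the orientation; velocity is the mean speed in m/s. With until_force (N) it stops when the force on the tool has changed by that much, and returns True; else False.
- set_joints(angles): joint-space move.
- let_go() and grab(newtons=None): open the fingers fully, or close them until they stop; newtons is the grip in N (None keeps the last).
- sleep(seconds).
- ik(position, orientation): joint angles nearest the present ones, or None.
- get_state(): the state.
- grab_frame(name): name is "scene" or "top" or "wrist"; returns a dict with "img" (420x560x3 uint8, red, green, blue), "fx", "fy", "cx", "cy" (pixels), "cam_to_world" (4x4, takes a point from camera to world coordinates); the wrist camera has in their place "T_tool_cam" (4x4, takes a point from camera to tool coordinates, whose origin is the TCP and whose axes are the tool frame's). Camera axes: x right, y down, z forward; pixel columns grow to the right and rows downward; lengths in m; the calibration is good to about 2 mm. A picture is of the moment at which its call begins: read the wrist's pose just before it. There is no depth.
A pose or a line that the arm cannot do raises MotionError and nothing moves.
- sign_off(): hands the job in, once; it reports no verdict.
Trained networks look in the newest picture that a camera, given by its name, has taken for a name from the list of things; names that differ only in an ending like _2 or _b are one class to them, and where a whole thing is asked for, a point or a joint stands for the part that bears it (a point fixed in the world has none). Each returns a list of dicts, best first, with "score" (0 to 1); they miss things now and then, are a little off and sometimes report something else, mostly with a low value. They report only what shows in the picture. A call takes as long as a camera call.
- spot_in(camera, name): "centre" ([column, row] in pixels, amid what is visible of it).
- silhouettes(camera, name): "mask" (420x560 bool, what is visible of it) and "centre" ([column, row] in pixels, amid what is visible of it).
- tip_of(camera, name): "centre" ([column, row] in pixels: a listed point, or the origin of a listed thing).
The state is a dict: "clock": time; "q": joint angles; "joint_velocities": joint speeds; "tau": joint torques, N m; "position": TCP position; "eef_rot": TCP orientation; "contact_force": force on the tool from outside, world axes, zero at the start; "wrist_torque": the same for the moment, N m; "finger_gap": opening from 0.0 (shut) to 1.0 (fully open).
Only numpy, scipy, OpenCV 4.12 (cv2) and the standard library are available. Lean on these libraries where they do the work, as an engineer would, in place of code of your own. Each camera call takes 0.05 s, during which the arm holds its last target. There are 200 camera calls.

TASK

Air the mirror cabinet: pull its door farther open by the steel tab, then lift the stay arm by its black knob, swing it across and drop its middle hole fully down over the steel peg on top of the door, so that the stay lies level and holds the door at that width. Let go, and leave everything else standing where it is.

Things in the scene. Friction and masses are not known exactly. Their poses are not given: they have to be found in the camera images.
- cabinet: grey metal mirror cabinet, fixed on the worktop, 160 deep (x) x 300 wide (y) x 240 high; origin at the centre of its underside, z up; its open front faces its own -x (towards the robot). A jar and a comb stand on the rear part of its roof.
- door (a joint): angle of the mirror door on its upright hinge, 0 = shut, grows as it opens (free edge swings towards the cabinet's -x, clockwise seen from above), up to 1.5 rad; starts nearly shut (0.02 to 0.28 rad). The door stays where it is left: the hinge has 0.15 N m of friction and no spring. The door is 16 mm thick, 296 mm from hinge to free edge, its top 235 mm above the worktop.
- door_hinge (a point): point on the door's hinge axis, 240 mm above the worktop, at the left front corner of the cabinet (its -x, +y corner). Its axes turn with the door: -y points from the hinge along the door to the free edge, z up.
- door_tab (a point): grip point of the steel pull tab that stands up from the door's top edge near the free edge, 250 mm from the hinge axis: an upright plate 10 mm thick (across the door), 60 mm long (along the door); it rises from the door's top (235 mm) to 290 mm above the worktop; this point is on its mid-plane, 265 mm above the worktop. The cabinet's roof is at 240 mm. Axes as door_hinge: x across the plate, y along it.
- peg_foot (a point): foot of the steel peg on the door's top edge, 120 mm from the hinge axis in the middle of the door's thickness, on a shoulder (16 mm diameter) whose top, this point, is 257.5 mm above the worktop. The peg is 9 mm in diameter and 26 mm high; the upper 10 mm taper to 3 mm at the tip. It moves with the door.
- stay_pivot (a point): the stay arm's pivot, a post on the cabinet's roof, 258 mm above the worktop. Fixed to the cabinet; does not move.
- swivel (a joint): turn of the stay arm about the upright axis through stay_pivot: 0 = the arm points along the cabinet's -x, positive = counter-clockwise seen from above; range -1.6 to 0.9; starts at -1.2 to -0.6 (swung towards the hinge side, beyond the peg's path). Turns with light friction.
- stay (a joint): lift of the stay arm about a level axis through stay_pivot: 0 = level (lying down, where gravity holds it against its stop), positive = free end raised, up to 0.7 rad. Falls back to 0 when let go.
- stay_knob (a point): grip point of the black plastic knob near the arm's free end, 190 mm from the pivot: an upright round knob 18 mm in diameter and 30 mm high on the bar's upper face; this point is halfway up it, 21 mm above the bar's underside (279 mm above the worktop when the arm is level). Axes turn with the arm: x back towards the pivot, y across the bar, z up from it.
- stay_hole1 (a point): hole nearest the pivot, 100 mm from it, 13 mm diameter, in the stay arm: a flat steel bar 220 mm long, 26 mm wide, 6 mm thick, whose underside is 258 mm above the worktop when level. The point is at the bar's underside.
- stay_hole2 (a point): the MIDDLE hole, to be used: 130 mm from the pivot, otherwise as stay_hole1. It fits the peg with the door at about 0.60 rad (where peg and pivot are 130 mm apart); about 2 mm of play all round.
- stay_hole3 (a point): hole nearest the knob, 160 mm from the pivot, otherwise as stay_hole1.
- jar: bystander: frosted glass jar, 54 mm diameter, 68 high, on the cabinet's roof at the right rear; origin under its centre.
- comb: bystander: wooden comb 150 x 35 x 8, lying on the cabinet's roof along its back; origin under its centre.
- tweezer: bystander: steel tweezers, 110 long, 8 high, lying on the worktop to the right of the cabinet.
- soap: bystander: white plastic bottle, 60 mm diameter, 150 high, on the worktop to the right of the cabinet.
- dish: bystander: white ceramic dish, 110 mm diameter, 22 high, on the worktop to the left of the cabinet.
- toothbrush: bystander: orange toothbrush, 180 long, lying on the worktop to the left of and before the cabinet.

How it is judged:
On the way, in this order (a step that is already met when the one before it is completed fails the run):
1. the door has been pulled open, past 0.42 rad (value of joint door above 0.42 rad), for 0.2 s.
2. then the stay arm is lifted off its rest, by more than 0.1 rad (value of joint stay above 0.1 rad), for 0.1 s.
At the end, for the whole second after the job is handed in: The middle hole is over the peg (centres within 5 mm from above), the stay lies level (within 0.025 rad) and the door stands still at 0.54 to 0.66 rad; the six bystanders are within 30 mm of where they started, with jar, bottle and dish upright (within 0.2 rad) (horizontal distance between stay_hole2 and peg_foot below 0.005 m and value of joint stay below 0.025 rad and value of joint door between 0.54 and 0.66 rad and velocity of joint door between -0.03 and 0.03 rad/s and distance of each of jar, comb, tweezer, soap, dish, toothbrush from where it was at the start of the episode below 0.03 m and angle between each of jar, soap, dish's own z axis and vertical below 0.2 rad); the robot touches nothing.
It fails at once if a bystander is knocked or pushed more than 40 mm away (distance of any of jar, comb, tweezer, soap, dish, toothbrush from where it was at the start of the episode above 0.04 m).
It also fails if it takes over 53 s, if anything falls off the work surface, if the arm or the gripper's body presses on something with over 40 N, if the wrist force passes 120 N, or if a joint passes its speed limit or range.

## Working session

There is one attempt and no reset: what is moved stays moved. The work goes in short steps, each a Python script; the robot and the scene stay as the last script left them, time stands still between calls to the robot, and variables do not carry over. Pictures are saved under pics/ and viewed, about 8 in all and at most 12, crops included, and the job is handed in when it is done.

```bash
mkdir -p pics; ls
cat > h.py <<'E'
from cell import *
import numpy as np, cv2
from scipy.spatial.transform import Rotation as R
def save(n,f): cv2.imwrite('pics/'+n,f['img'][:,:,::-1])
def cam(f,name,st=None):
    if 'cam_to_world' in f: return np.array(f['cam_to_world'])
    T=np.eye(4);T[:3,:3]=R.from_rotvec(st['eef_rot']).as_matrix();T[:3,3]=st['position'];return T@np.array(f['T_tool_cam'])
def ray(f,T,px):
    d=T[:3,:3]@np.array([(px[0]-f['cx'])/f['fx'],(px[1]-f['cy'])/f['fy'],1]);return T[:3,3],d/np.linalg.norm(d)
def atz(f,T,px,z):
    o,d=ray(f,T,px);return o+d*(z-o[2])/d[2]
def down(a):  # tool pointing down, jaw axis x at world yaw a
    x=np.array([np.cos(a),np.sin(a),0]);z=np.array([0,0,-1.]);return R.from_matrix(np.c_[x,np.cross(z,x),z]).as_rotvec()
Z={'door_hinge':.24,'door_tab':.265,'peg_foot':.2575,'stay_pivot':.258,'stay_knob':.279,'stay_hole1':.258,'stay_hole2':.258,'stay_hole3':.258}
def look(c,names=Z,n=None):
    st=get_state();f=grab_frame(c);T=cam(f,c,st)
    if n: save(n,f)
    out={}
    for k in names:
        for r in tip_of(c,k)[:2]:
            p=atz(f,T,r['centre'],Z.get(k,0));print(c,k,round(r['score'],2),np.round(r['centre'],1),np.round(p,4))
            out.setdefault(k,p)
    return out
E
python3 - <<'E'
from h import *
print(get_state())
for c in('scene','top'): look(c,n=c+'0.png')
E
```

```text
pics
{'clock': 0.0, 'q': array([-1.48117558e+00,  3.26951882e-01, -1.93617907e-01,  1.05201881e+00,
       -1.44160202e-05,  1.43660179e+00]), 'joint_velocities': array([-1.04669885e-04, -2.19268440e-04, -5.80002169e-04,  5.02467355e-04,
        5.49352961e-05,  5.95335978e-04]), 'tau': array([ 2.20745715e-03, -4.43397546e+01,  2.62440473e+01,  1.54809561e-02,
       -2.97425879e-05,  4.64695461e-06]), 'position': array([ 0.12202799, -0.53566696,  0.23048459]), 'eef_rot': array([-2.45461867e+00,  1.95866629e+00,  1.96142380e-03]), 'contact_force': array([ 0.45058198, -0.45395405,  0.3261739 ]), 'wrist_torque': array([0.00136565, 0.00403839, 0.01135794]), 'finger_gap': 0.9975238146229396}
scene door_hinge 0.73 [318.9 184.9] [0.592  0.0538 0.24  ]
scene door_tab 0.82 [186.3 183.5] [ 0.5628 -0.2057  0.265 ]
scene peg_foot 0.56 [251.  180.3] [ 0.5703 -0.0809  0.2575]
scene stay_pivot 0.85 [265.3 209.9] [ 0.6556 -0.0679  0.258 ]
scene stay_knob 0.93 [327.3 154.1] [0.5463 0.0814 0.279 ]
scene stay_knob 0.18 [354.2 267.6] [0.8236 0.0416 0.279 ]
scene stay_hole1 0.88 [308.5 177.4] [0.5851 0.
[... 235 characters left out ...]
.0328 0.258 ]
scene stay_hole3 0.81 [318.3 169.1] [0.5646 0.0589 0.258 ]
top door_hinge 0.65 [241.9 218.1] [0.5814 0.0419 0.24  ]
top door_tab 0.83 [371.9 243.3] [ 0.565  -0.2074  0.265 ]
top peg_foot 0.85 [304.5 228.8] [ 0.5752 -0.0805  0.2575]
top stay_pivot 0.59 [303.9 183. ] [ 0.6638 -0.0676  0.258 ]
top stay_knob 0.74 [215.9 229.3] [0.547 0.081 0.279]
top stay_hole1 0.98 [243.6 215.8] [0.5831 0.0373 0.258 ]
top stay_hole1 0.83 [260.9 208.2] [0.6024 0.007  0.258 ]
top stay_hole2 0.98 [243.6 215.8] [0.5831 0.0373 0.258 ]
top stay_hole2 0.83 [260.9 208.2] [0.6024 0.007  0.258 ]
top stay_hole3 0.98 [243.6 215.8] [0.5831 0.0373 0.258 ]
top stay_hole3 0.83 [260.9 208.2] [0.6024 0.007  0.258 ]
```

View pics/scene0.png

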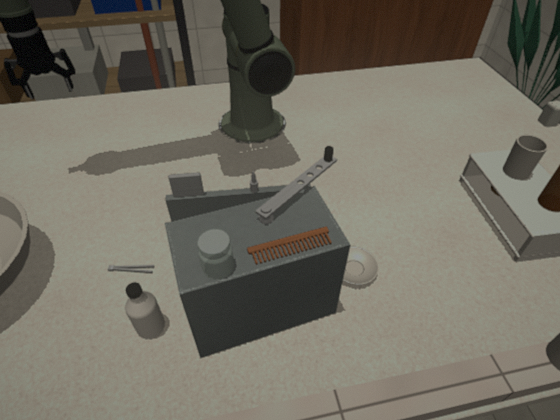

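View pics/top0.png

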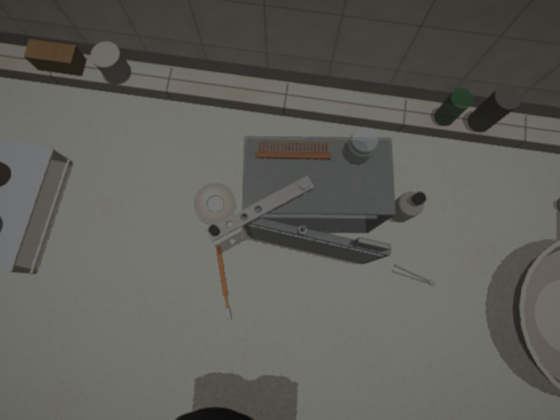

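The scene view, taken from behind the cabinet, shows the tab at (186,183), the peg at (253,180) and the knob at (328,154). The top view shows the tab at (372,243), the peg at (303,229), the pivot at (306,184) and the knob at (215,230). The network points fit the given sizes: knob to pivot measures 189 mm and peg to tab 127 mm. Next I'll take a closer look with the wrist camera.

Run:
```python
from h import *
print(R.from_rotvec(get_state()['eef_rot']).as_matrix()[:,0])
for a in(-.08,np.pi-.08):
    for p,aa in(((.565,-.207,.26),a),((.48,-.2,.26),a-.4),((.5,-.06,.45),a)):
        q=ik(np.array(p),down(aa)); print(a,p,None if q is None else np.round(q,2))
q=ik(np.array([.5,-.06,.45]),down(-.08))
try:
    movep([.50,-.06,.45],down(-.08))
except MotionError as e: print(e)
print(get_state()['clock'],get_state()['position'])
look('wrist',n='w1.png')
```

```text
[ 2.21930063e-01 -9.75062585e-01  5.51347977e-05]
-0.08 (0.565, -0.207, 0.26) [-0.47  0.41  0.    1.16  0.    1.18]
-0.08 (0.48, -0.2, 0.26) [-0.54  0.25 -0.22  1.1   0.    1.51]
-0.08 (0.5, -0.06, 0.45) [-0.27  0.19  0.18  1.56  0.    1.38]
3.061592653589793 (0.565, -0.207, 0.26) [-0.47  0.41  0.    1.16  0.   -1.96]
3.061592653589793 (0.48, -0.2, 0.26) [-0.54  0.25 -0.22  1.1   0.   -1.63]
3.061592653589793 (0.5, -0.06, 0.45) [-0.27  0.19  0.18  1.56  0.   -1.76]
3.2 [ 0.49990473 -0.06073102  0.4495743 ]
wrist door_hinge 0.79 [361.3  82.2] [0.5849 0.0412 0.24  ]
wrist door_tab 0.78 [351.6 293. ] [ 0.5658 -0.2077  0.265 ]
wrist door_tab 0.52 [388.6 160.9] [ 0.6087 -0.0422  0.265 ]
wrist peg_foot 0.73 [357.2 192.6] [ 0.5757 -0.0777  0.2575]
wrist stay_pivot 0.87 [430.1 184.6] [ 0.6588 -0.0747  0.258 ]
wrist stay_knob 0.85 [328.5  33.5] [0.5464 0.0829 0.279 ]
wrist stay_hole1 0.95 [346.8  65.9] [0.5664 0.0566 0.258 ]
wrist stay_hole1 0.94 [363.5  87.9] [0.5831 0.0345 0.258 ]
wrist stay_hole2 0.95 [346.8  65.9] [0.5664 0.0566 0.258 ]
wrist stay_hole2 0.94 [363.5  87.9] [0.5831 0.0345 0.258 ]
wrist stay_hole3 0.95 [346.8  65.9] [0.5664 0.0566 0.258 ]
wrist stay_hole3 0.94 [363.5  87.9] [0.5831 0.0345 0.258 ]
```

View pics/w1.png

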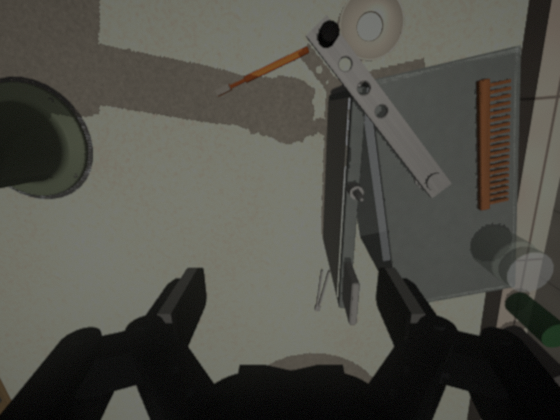

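The wrist view shows the tab at (352,290), the peg at (356,192), the holes at (345,65), (363,88) and (381,111), and the knob at (328,33). All the estimates agree to within about 3 mm. The door must turn about 0.39 rad, so I'll grip the tab and pull it along its arc.

Run:
```python
from h import *
H=np.array([.5848,.0406]);tab=np.array([.5655,-.2075]);P=np.array([.661,-.070])
a0=np.arctan2(*(tab-H)[::-1]);v=P-H;L=np.linalg.norm(v)
a1=np.arctan2(v[1],v[0])-np.arccos((.12**2+L**2-.13**2)/(2*.12*L))
print('delta',a0-a1)
pos=lambda a,z:[H[0]+.25*np.cos(a),H[1]+.25*np.sin(a),z]
yaw=lambda a:a+np.pi/2
movep(pos(a0,.33),down(yaw(a0)))
move_l(pos(a0,.251),.08)
grab(40); print(get_state()['finger_gap'],get_state()['contact_force'])
for a in np.linspace(a0,a1,6)[1:]:
    move_l(pos(a,.251),.08,rot=down(yaw(a)))
s=get_state();print(s['clock'],s['contact_force'],s['wrist_torque'])
let_go(); move_l(pos(a1,.34),.15)
M=(.50,-.04,.45)
movep(M,down(-.08))
look('wrist',n='w2.png'); look('top',['peg_foot','door_tab','stay_pivot'])
print(get_state()['clock'],a1)
```

```text
delta 0.3868710171764287
0.10861483306106819 [-0.0104455  -0.57971094  0.77368963]
8.2417 [-2.7136327  -1.69184714  2.56011582] [-0.34820233  0.57213751  0.29321077]
wrist door_hinge 0.66 [365.1 101.4] [0.5883 0.0415 0.24  ]
wrist door_tab 0.59 [345.1  87. ] [0.5624 0.0568 0.265 ]
wrist door_tab 0.55 [278.8 297.2] [ 0.4727 -0.1857  0.265 ]
wrist peg_foot 0.84 [321.  203.5] [ 0.5329 -0.067   0.2575]
wrist peg_foot 0.71 [321.1 294.7] [ 0.5271 -0.1914  0.2575]
wrist stay_pivot 0.8 [430.6 202. ] [ 0.6599 -0.075   0.258 ]
wrist stay_knob 0.88 [327.7  57.4] [0.5443 0.0833 0.279 ]
wrist stay_knob 0.48 [369.3  41.8] [0.5831 0.0932 0.279 ]
wrist stay_hole1 0.77 [382.6 135.2] [0.6029 0.0054 0.258 ]
wrist stay_hole1 0.75 [342.8  87.5] [0.5612 0.0568 0.258 ]
wrist stay_hole2 0.77 [382.6 135.2] [0.6029 0.0054 0.258 ]
wrist stay_hole2 0.75 [342.8  87.5] [0.5612 0.0568 0.258 ]
wrist stay_hole3 0.77 [382.6 135.2] [0.6029 0.0054 0.258 ]
wrist stay_hole3 0.75 [342.8  87.5] [0.5612 0.0568 0.258 ]
11.1083 -2.0353022073501235
```

View pics/w2.png

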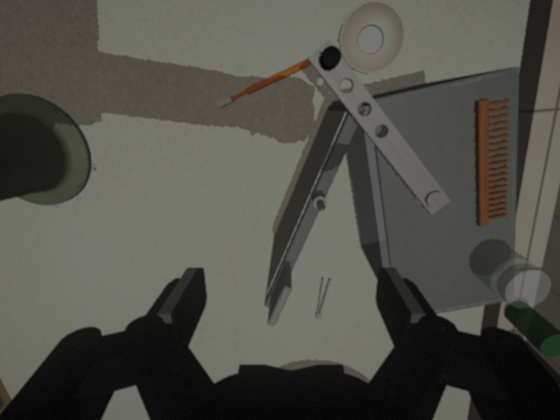

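The door is now open. The peg is seen at (321,203), which is (0.533,-0.067); I predicted (0.531,-0.067), and its distance to the pivot is 129 mm. The knob is at (329,58). Next I'll grip the knob across the bar, lift it and swing it over.

```bash
cat >> h.py <<'E'
P=np.array([.661,-.070,.258]);peg=np.array([.532,-.067])
def pose(r,dz,th,lift):
    """TCP at radius r, height dz over pivot in the arm's frame; arm yaw th, lift"""
    u=np.array([np.cos(th),np.sin(th),0]);ax=np.cross(u,[0,0,1.])
    Q=R.from_rotvec(ax*lift)
    return P+Q.apply(u*r+np.array([0,0,dz])),(Q*R.from_rotvec(down(th-np.pi/2))).as_rotvec()
E
python3 - <<'E'
from h import *
th0=np.arctan2(.0825-P[1],.5455-P[0]); th1=np.arctan2(*(peg-P[:2])[::-1])%(2*np.pi)
r=.1905;dz=.010
for l,t in((0,th0),(.33,th0),(.33,(th0+th1)/2),(.33,th1),(0,th1)):
    q=ik(*pose(r,dz,t,l)); print(l,t,None if q is None else np.round(q,2))
p,o=pose(r,dz,th0,0)
movep(p+[0,0,.07],o); move_l(p,.08)
grab(30); s=get_state(); print('gap',s['finger_gap'],s['position'],p,s['contact_force'])
for l in(.11,.22,.33):
    p,o=pose(r,dz,th0,l); move_l(p,.08,rot=o)
print(get_state()['contact_force'],get_state()['wrist_torque'])
for t in np.linspace(th0,th1,7)[1:]:
    p,o=pose(r,dz,t,.33); move_l(p,.12,rot=o)
s=get_state(); print(s['clock'],s['finger_gap'],s['contact_force'],s['wrist_torque'])
look('top',['peg_foot','stay_knob','stay_hole2','door_tab'],n='t3.png'); look('wrist',['peg_foot','stay_hole2','stay_pivot'],n='w3.png')
cv2.imwrite('pics/c3.png',np.hstack([cv2.resize(cv2.imread('pics/t3.png')[130:290,190:400],(400,305)),cv2.resize(cv2.imread('pics/w3.png'),(400,305))]))
E
```

```text
0 2.219002053256566 [ 0.02  0.31 -0.12  1.14  0.    0.94]
0.33 2.219002053256566 [-0.13  0.47  0.23  1.56  0.23  0.76]
0.33 2.668671542017948 [-0.18  0.45  0.18  1.62  0.09  0.28]
0.33 3.1183410307793302 [-0.24  0.44  0.16  1.62 -0.07 -0.21]
0 3.1183410307793302 [-0.29  0.16 -0.31  1.09  0.   -0.27]
gap 0.19270769366104074 [0.54598772 0.08188047 0.26801677] [0.54598428 0.08186058 0.268     ] [-0.4778381   0.05361449 -0.6730937 ]
[0.20539819 0.4888721  0.55056882] [-0.09000699 -0.01216281 -0.02306676]
16.9583 0.1980690819919739 [-0.47059305 -0.39686333 -0.34176559] [ 0.00098494 -0.39550405  0.01632065]
top peg_foot 0.16 [412.  274.6] [ 0.5191 -0.288   0.2575]
top door_tab 0.91 [353.3 289.8] [ 0.4758 -0.1822  0.265 ]
wrist peg_foot 0.97 [290.1 312.5] [ 0.5323 -0.0671  0.2575]
wrist stay_hole2 0.77 [291.1 342.4] [ 0.5553 -0.0669  0.258 ]
wrist stay_hole2 0.63 [294.1 378.7] [ 0.5835 -0.0652  0.258 ]
```

View pics/c3.png

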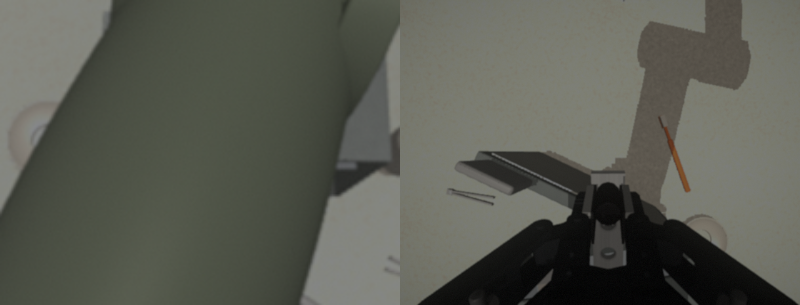

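The left half (top view) is blocked by the arm. The right half (wrist view) shows the knob held, with the bar and its holes behind it. I'll lower to just above the peg tip and look at the hole from there.

Run:
```python
from h import *
th1=np.arctan2(*(peg-P[:2])[::-1])%(2*np.pi)
p,o=pose(.1905,.010,th1,.215); move_l(p,.06,rot=o)
print(get_state()['contact_force'])
look('wrist',['peg_foot','stay_hole2','stay_pivot'],n='w4.png'); look('scene',['peg_foot','stay_hole2','stay_knob'],n='s4.png')
cv2.imwrite('pics/c4.png',np.hstack([cv2.resize(cv2.imread('pics/w4.png')[250:420,200:380],(400,378)),cv2.resize(cv2.imread('pics/s4.png')[130:230,200:300],(378,378),interpolation=cv2.INTER_CUBIC)]))
```

```text
[ 2.99216983 -0.34618168 -0.80854414]
wrist stay_hole2 0.96 [293.9 303. ] [ 0.5191 -0.0645  0.258 ]
wrist stay_hole2 0.89 [292.4 376.7] [ 0.5763 -0.0668  0.258 ]
scene peg_foot 0.71 [253.1 165.2] [ 0.5256 -0.0694  0.2575]
scene stay_hole2 0.92 [257.4 156.8] [ 0.5011 -0.0563  0.258 ]
scene stay_hole2 0.68 [259.4 166.9] [ 0.5341 -0.0577  0.258 ]
scene stay_knob 0.73 [250.2 126.4] [ 0.4192 -0.0577  0.279 ]
scene stay_knob 0.31 [197.2 152.3] [ 0.4882 -0.1781  0.279 ]
```

View pics/c4.png

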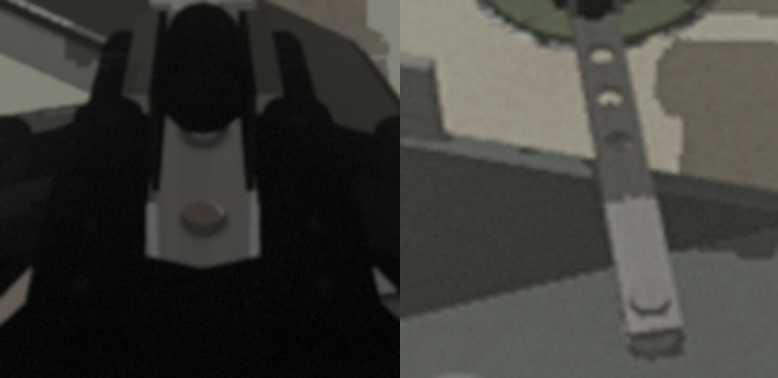

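The left half shows a hole seen from above at (203,217), with the knob held. The right half shows the bar lying along the line to the peg, its middle hole at (610,98). I'll lower it with a force guard.

Run:
```python
from h import *
th1=np.arctan2(*(peg-P[:2])[::-1])%(2*np.pi)
for l in(.16,.12,.08,.04,.015):
    p,o=pose(.1905,.010,th1,l); hit=move_l(p,.04,rot=o,until_force=10)
    s=get_state();print(l,hit,np.round(s['contact_force'],1),np.round(s['position']-p,4))
    if hit: break
print(s['clock'])
look('wrist',['peg_foot','stay_hole2'],n='w5.png'); look('scene',['peg_foot','stay_hole2','stay_knob','door_tab'],n='s5.png')
cv2.imwrite('pics/c5.png',np.hstack([cv2.resize(cv2.imread('pics/w5.png')[250:420,200:380],(400,378)),cv2.resize(cv2.imread('pics/s5.png')[130:230,200:300],(378,378),interpolation=cv2.INTER_CUBIC)]))
```

```text
0.16 False [ 3.9 -0.3 -2.3] [ 0.0003 -0.      0.0004]
0.12 False [ 3.3  0.9 -1.8] [ 0.0002 -0.0001  0.0004]
0.08 False [ 2.9  1.  -1.3] [ 0.0002 -0.      0.0004]
0.04 False [ 3.8  0.9 -0.7] [ 0.0001 -0.      0.0004]
0.015 False [ 4.9  0.2 -1.4] [ 0.0001 -0.      0.0003]
20.025
wrist peg_foot 0.9 [291.  343.4] [ 0.5322 -0.067   0.2575]
wrist stay_hole2 0.96 [294.  377.7] [ 0.5601 -0.0656  0.258 ]
wrist stay_hole2 0.73 [290.8 343.1] [ 0.5316 -0.0671  0.258 ]
scene peg_foot 0.6 [253.7 167.5] [ 0.533  -0.0694  0.2575]
scene stay_hole2 0.79 [251.6 155.7] [ 0.4951 -0.0677  0.258 ]
scene stay_hole2 0.76 [258.  176.2] [ 0.5616 -0.0654  0.258 ]
scene stay_knob 0.64 [248.  140.9] [ 0.4706 -0.0705  0.279 ]
scene door_tab 0.63 [198.6 154.3] [ 0.4774 -0.1765  0.265 ]
```

View pics/c5.png

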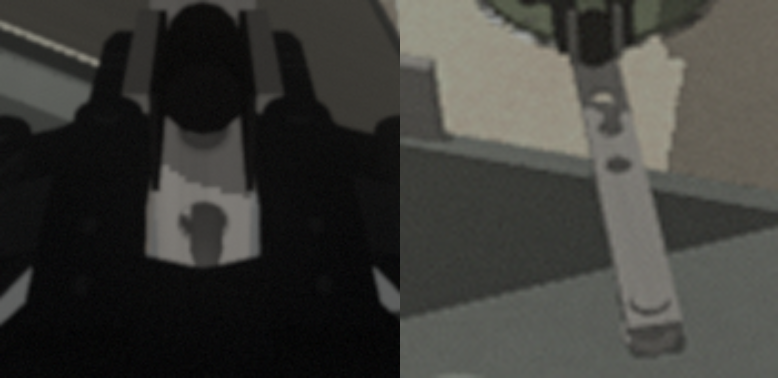

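The peg now stands up through the middle hole: it is at (205,215) in the left half and (610,115) in the right. I'll release, retreat and check.

Run:
```python
from h import *
let_go(); s=get_state(); print(s['position'])
q=np.array(s['position']); move_l(q+[0,0,.10],.1)
movep([.46,-.04,.45],down(-.08)); sleep(.3)
look('wrist',n='w6.png')
movep([.3,-.3,.45],down(-.08)); sleep(.2)
look('top',['peg_foot','stay_hole2','stay_knob','door_tab'],n='t6.png'); look('scene',['stay_knob'],n='s6.png')
print(get_state()['clock'])
A=lambda n,s:cv2.resize(cv2.imread('pics/'+n)[s],(400,300),interpolation=cv2.INTER_CUBIC)
cv2.imwrite('pics/c6.png',np.vstack([np.hstack([A('w6.png',np.s_[100:280,280:520]),A('t6.png',np.s_[:,:])]),np.hstack([A('s6.png',np.s_[:,:]),A('s6.png',np.s_[120:225,180:320])])]))
```

```text
[ 0.47066211 -0.06557933  0.27085426]
wrist door_hinge 0.66 [400.3  98.5] [0.5878 0.042  0.24  ]
wrist door_tab 0.88 [311.  293.2] [ 0.4746 -0.1833  0.265 ]
wrist door_tab 0.72 [353.8 201.9] [ 0.5304 -0.0655  0.265 ]
wrist stay_pivot 0.77 [464.4 194.8] [ 0.6596 -0.0692  0.258 ]
wrist stay_knob 0.76 [299.8 208.4] [ 0.4683 -0.0637  0.279 ]
wrist stay_hole1 0.77 [350.1 197.5] [ 0.5276 -0.0621  0.258 ]
wrist stay_hole1 0.59 [327.9 204.2] [ 0.5015 -0.0682  0.258 ]
wrist stay_hole2 0.77 [350.1 197.5] [ 0.5276 -0.0621  0.258 ]
wrist stay_hole2 0.59 [327.9 204.2] [ 0.5015 -0.0682  0.258 ]
wrist stay_hole3 0.77 [350.1 197.5] [ 0.5276 -0.0621  0.258 ]
wrist stay_hole3 0.59 [327.9 204.2] [ 0.5015 -0.0682  0.258 ]
top peg_foot 0.64 [399.2 212.6] [ 0.6323 -0.255   0.2575]
top peg_foot 0.61 [296.1 249.2] [ 0.5346 -0.07    0.2575]
top stay_hole2 0.97 [290.8 264.8] [ 0.5045 -0.0642  0.258 ]
top stay_hole2 0.95 [290.6 250. ] [ 0.5316 -0.06    0.258 ]
top stay_knob 0.89 [288.8 284.6] [ 0.4677 -0.0649  0.279 ]
top stay_knob 0.57 [298.1 250.2] [ 0.5309 -0.0731  0.279 ]
top door_tab 0.88 [352.7 290.2] [ 0.4749 -0.1812  0.265 ]
scene stay_knob 0.94 [251.1 141.3] [ 0.4732 -0.0643  0.279 ]
scene stay_knob 0.34 [255.  164.7] [ 0.5501 -0.0688  0.279 ]
26.1917
```

View pics/c6.png

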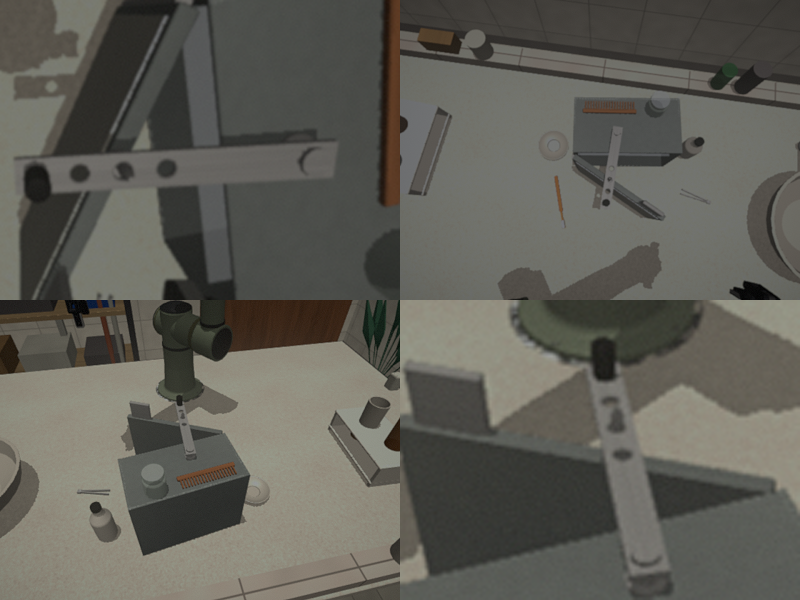

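The peg stands in the middle of the three holes, the stay lies flat and the bystanders are where they were. I'm handing the job in.

```bash
python3 -c "
from cell import *
sign_off();print(get_state()['clock'])"
```

```text
the job is handed in; nothing more can be done
the job is handed in; nothing more can be done
```

The stay's middle hole is down over the peg and holds the door open; I handed the job in just after 26 s on the robot clock. I pulled the door about 0.39 rad further open by the tab. I then lifted the stay about 0.33 rad by its knob, swung it across, lowered it onto the peg, let go and moved the arm clear.

**Last checks**
- **Fit:** the pictures show the peg standing through the middle hole of the three.
- **Level:** the stay looks flat. The knob's position in all three cameras agrees with its level height to about 5 mm, and the small difference does not point to a raised arm.
- **Bystanders:** all six look unmoved. I judged this by eye and did not measure it.
- **Force:** no more than about 5 N on the tool at any point I checked.

**Less certain**
- **Door angle:** I did not measure it directly. I infer about 0.60 rad because peg and pivot came out 129 mm apart with the door open (130 mm at 0.60 rad).
- **Hole and peg offset:** the trained networks put the peg and hole 2 about 10 mm apart in the top view and missed the peg in the final wrist view, as the seated peg fills the hole. I relied on the pictures for the fit, so the 5 mm limit is not measured.

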